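# Restock the locked pen showcase

### The arm

A 6-joint arm with a two-finger parallel gripper is mounted at the origin on the work surface. World frame = base frame: x ahead of the robot, y to its left, z up, the work surface at z = 0. Lengths are in mm, angles in rad, forces in N, time in s.
With the tool pointing down it reaches from about 400 to 825 mm from the base axis. Payload 7 kg.
Tool frame: the origin (TCP) lies at the very end of the fingers, on their centre line; the grasp point (between the pads) lies 19 mm behind it; z points along the fingers, y is the line along which they close (so a half turn about z gives the same grasp; the last joint's range is limited). The gripper opens to 88 mm and grips with 3 to 60 N. Pads are 19 mm wide; open, the fingers measure 130 mm over their backs; the gripper's body (78 mm by 193 mm) begins 47 mm behind the grasp point.
Start: joints at [0.288, 0.359, 0.012, 0, -1.224, -0.288], TCP at [674.978, -0.019, 226.561] pointing down, gripper open.
Joint ranges: [-3.07, 3.07], [-1.43, 2.12], [-1.02, 1.25], [-3.03, 1.67], [-3.05, -0], [-3.03, 3.03]. Speed limits (rad/s): [2.39, 2.39, 3.01, 3.14, 3.14, 3.14].

### API

Orientations are given as a unit quaternion [x, y, z, w].
In Python, from plant import bot gives the robot as it stands. Calls block until the motion is done:
- bot.move_ptp(position, orientation): joint-space move of the TCP to a pose.
- bot.line_to(position, velocity=150, ori=None): straight line of the TCP; ori=None keeps the orientation; velocity is the mean speed in mm/s.
- bot.move_joints(angles): joint-space move.
- bot.move_gripper(opening, force=None): finger opening in mm; force is the grip in N (None keeps the last); returns when the fingers have stopped.
- bot.pause(seconds).
- bot.solve_ik(position, orientation): joint angles nearest the present ones, or None.
- bot.read_state(): the state.
- bot.camera(name): name is "scene" or "side" or "wrist"; returns the picture (400x640x3 uint8, red, green, blue); there is no depth.
- bot.get_calibration(name): a dict with "fx", "fy", "cx", "cy" (pixels), "view" (4x4, takes a point from world to camera coordinates); the wrist camera has in their place "T_tool_cam" (4x4, takes a point from camera to tool coordinates, whose origin is the TCP and whose axes are the flange's). Camera axes: x right, y up, looking along -z (the intrinsics and any distortion apply to the point x, -y, -z); pixel columns grow to the right and rows downward; lengths in mm; the calibration is good to about 2 mm. A picture is of the moment at which its call begins: read the wrist's pose just before it. get_calibration takes no time and is no camera call.
A pose or a line that the arm cannot do raises bot.Unreachable and nothing moves.
- bot.close_job(): hands the job in; it is judged then, once.
The state is a dict: "t": time; "joint_pos": joint angles; "qvel": joint speeds; "tau": joint torques, N m; "tcp_pos": TCP position; "eef_rot": TCP orientation; "contact_force": force on the tool from outside, world axes, zero at the start; "moment": the same for the moment, N m; "width": finger opening in mm; "finger_force": force on a finger pad.
Only numpy, scipy, OpenCV 4.12 (cv2) and the standard library are available. Lean on these libraries where they do the work, as an engineer would, in place of code of your own. Each camera call takes 0.05 s, during which the arm holds its last target. There are 200 camera calls.

### The job

Put the new pens on the counter away in the locked showcase: take the key from its wooden block, work it into the push lock until it drops fully home, turn it clockwise so that the lock springs up, and stand the key back in its block. Slide the glass top open, lay every loose pen in a tray groove of its own, slide the top fully shut and push the lock's plunger down until it stays down. Do not knock over the ink bottle or push the other things on the counter about.

Things in the scene. Friction and masses are not known exactly. Their poses are not given: they have to be found in the camera images.
- case: Wooden pen showcase fixed on the counter, 200 (x) by 432 (y) by 62 mm high; origin at the middle of its underside. Its -y half has a fixed glass top. Its +y half (inside x -90 to 90, y 4 to 192 mm) is a felt tray under a sliding glass top: floor 36 mm above the counter, walls to 62 mm, four grooves along x, 22 mm wide, 40 mm apart, between stepped felt ribs 8 mm high (none at |x| < 30 mm).
- groove1 (a point): Middle of the floor of groove 1, at y = 38 mm in the case's frame, 36 mm above the counter; its x axis runs along the groove. A pen lying in it has its centre 7 mm above this point.
- groove2 (a point): Middle of the floor of groove 2, at y = 78 mm in the case's frame, 36 mm above the counter; its x axis runs along the groove. A pen lying in it has its centre 7 mm above this point.
- groove3 (a point): Middle of the floor of groove 3, at y = 118 mm in the case's frame, 36 mm above the counter; its x axis runs along the groove. A pen lying in it has its centre 7 mm above this point.
- groove4 (a point): Middle of the floor of groove 4, at y = 158 mm in the case's frame, 36 mm above the counter; its x axis runs along the groove. A pen lying in it has its centre 7 mm above this point.
- panel (a joint): Sliding glass top with aluminium frame, 200 by 216 mm, top face 70 mm above the counter: 0 = shut, 0.21 m = fully open; it slides along the case's -y, over the fixed half. About 2 N of friction, stays where it is left. The lock holds it shut while the plunger is down.
- panel_handle (a point): Middle of the dark upright pull bar on the sliding top: 70 mm long (case x), 12 mm thick (case y), standing 22 mm above the top's face; this point is 11 mm above that face. Moves with the top.
- lock_base (a point): Centre of the upper face of the square steel lock housing on the sliding top, 40 by 40 mm, 25 mm high, its upper face 95 mm above the counter; on the lock's vertical axis, with the case's axes. Moves with the sliding top. The round plunger, 27 mm across, stands in it.
- plunger (a joint): Spring plunger of the push lock: 0 = sprung up, face 10.5 mm above the housing; 0.009 m = pushed down to its stop (needs 6 to 10 N). Then let go, a bolt holds it at about 0.007 (face 3 mm above the housing): locked. If the top is over 2 mm from shut, its pin strikes the frame and it will not stay down. Once the key frees it, it springs up, raising the key as that is drawn up.
- keyway (a joint): Keyed barrel in the plunger: rad, clockwise from above positive, -0.5 to 1.5; at 0 the slot's long side lies along the case's x. Starts within 0.35 of 0, held by friction. Past about 0.8 (at most 0.1 N m) it draws the bolt; keep it past 0.9 while drawing the key up. Without the key a spring returns it to within 0.5 of 0.
- key_slot (a point): Centre of the key slot in the plunger's face, on the lock's axis, at the level of the face; turns and moves with the barrel; its x axis runs along the slot's long side. The slot is 13 by 5.5 mm and 20 mm deep.
- key: Cabinet key standing blade down, the same after a half turn. Origin at the blade's tip, z up. Brass blade 22 mm long, 11 wide (x), 3.5 thick (y), its last 6 mm narrowed to 6.5 by 2 mm; black plastic head 26 mm wide (x), 8 mm thick (y), from z = 22 to 50 mm: grip it across its thickness. Fully home, the head rests on the plunger's face, the origin 22 mm below it. 30 g.
- keyblock: Dark wooden key block fixed on the counter, 50 by 46 mm, 30 mm high, with a through slot 14 mm (x) by 6.5 mm (y) in the middle in which the key stands, its head resting on the top, the key's origin 8 mm above the block's origin. Origin at the middle of the underside.
- pen1: Black hexagonal pen with steel trim, 138 mm long (its x axis), 14 mm across flats, 16 mm across corners, 35 g, lying on the counter. Origin at its middle, on its axis (7 mm above what it lies on). Some starts have fewer pens.
- pen2: Black hexagonal pen with steel trim, 138 mm long (its x axis), 14 mm across flats, 16 mm across corners, 35 g, lying on the counter. Origin at its middle, on its axis (7 mm above what it lies on). Some starts have fewer pens.
- pen3: Black hexagonal pen with steel trim, 138 mm long (its x axis), 14 mm across flats, 16 mm across corners, 35 g, lying on the counter. Origin at its middle, on its axis (7 mm above what it lies on). Some starts have fewer pens.
- pen4: Black hexagonal pen with steel trim, 138 mm long (its x axis), 14 mm across flats, 16 mm across corners, 35 g, lying on the counter. Origin at its middle, on its axis (7 mm above what it lies on). Some starts have fewer pens.
- ink_bottle: Bystander: small glass ink bottle, 52 mm across, 55 mm high; origin at the middle of its underside.
- eraser: Bystander: white eraser in a blue sleeve, 45 by 20 by 12 mm; origin at the middle of its underside.
- sharpener: Bystander: small metal pencil sharpener, 26 by 16 by 12 mm; origin at the middle of its underside.
Mind the look-alikes: they are no part of the job. What is shaped like the pen4 but turquoise or yellow is not meant.

How it is judged (in metres and radians):
On the way, in this order (a step that is already met when the one before it is completed fails the run):
1. the key has dropped fully into the lock (horizontal distance between key and key_slot below 0.005 m and z of key in the frame of key_slot below -0.014 m and angle between key's own z axis and vertical below 0.2 rad), for 0.1 s.
2. the key has turned the keyway clockwise past 0.6 rad (all of step 1 and value of joint keyway above 0.6 rad), for 0.1 s.
3. the plunger is up and the glass top is slid open at least 60 mm (value of joint panel above 0.06 m and value of joint plunger below 0.003 m), for 0.2 s.
4. every pen lies in a groove of the tray, with the top still open (z of pen1 in the frame of case between 0.04 and 0.045 m and y of pen1 in the frame of case between 0.022 and 0.174 m and x of pen1 in the frame of case between -0.03 and 0.03 m and angle between the x axis of each of pen1, pen2, pen3, pen4 and the x axis of case, either way round below 0.15 rad and z of pen2 in the frame of case between 0.04 and 0.045 m and y of pen2 in the frame of case between 0.022 and 0.174 m and x of pen2 in the frame of case between -0.03 and 0.03 m and z of pen3 in the frame of case between 0.04 and 0.045 m and y of pen3 in the frame of case between 0.022 and 0.174 m and x of pen3 in the frame of case between -0.03 and 0.03 m and z of pen4 in the frame of case between 0.04 and 0.045 m and y of pen4 in the frame of case between 0.022 and 0.174 m and x of pen4 in the frame of case between -0.03 and 0.03 m and value of joint panel above 0.03 m), for 0.3 s.
At the end, for the whole second after the job is handed in: The glass top is shut (within 4 mm), the plunger is down and stays down (more than 6 mm in), every pen lies flat in a tray groove along it (within 0.15 rad, centre within 30 mm of the groove's middle), and the key stands in its block, head down on it (within 5 mm), all at rest (value of joint panel below 0.004 m and value of joint plunger above 0.006 m and z of pen1 in the frame of case between 0.04 and 0.045 m and y of pen1 in the frame of case between 0.022 and 0.174 m and x of pen1 in the frame of case between -0.03 and 0.03 m and angle between the x axis of each of pen1, pen2, pen3, pen4 and the x axis of case, either way round below 0.15 rad and z of pen2 in the frame of case between 0.04 and 0.045 m and y of pen2 in the frame of case between 0.022 and 0.174 m and x of pen2 in the frame of case between -0.03 and 0.03 m and z of pen3 in the frame of case between 0.04 and 0.045 m and y of pen3 in the frame of case between 0.022 and 0.174 m and x of pen3 in the frame of case between -0.03 and 0.03 m and z of pen4 in the frame of case between 0.04 and 0.045 m and y of pen4 in the frame of case between 0.022 and 0.174 m and x of pen4 in the frame of case between -0.03 and 0.03 m and horizontal distance between key and keyblock below 0.008 m and z of key in the frame of keyblock below 0.013 m and angle between key's own z axis and vertical below 0.2 rad and linear speed of each of pen1, pen2, pen3, pen4, key below 0.02 m/s); the robot touches nothing.
It fails at once if the ink bottle is tipped over (angle between ink_bottle's own z axis and vertical above 0.7 rad).
It fails at once if the ink bottle, eraser or sharpener is pushed more than 50 mm away (distance of any of ink_bottle, eraser, sharpener from where it was at the start of the episode above 0.05 m).
Of pen1, pen2, pen3, pen4 only 2 to 4 are there at a start; the rules pass over those that are not, and their reading is None.
At some moment in a run one of pen1, pen2, pen3, pen4 may be knocked a few centimetres aside while the robot is not near it.
It also fails if it takes over 210 s, if anything falls off the work surface, if the arm or the gripper's body presses on something with over 40 N, if the wrist force passes 120 N, or if a joint passes its speed limit or range.

## Working session

There is one attempt and no reset: what is moved stays moved. The work goes in short steps, each a Python script; the robot and the scene stay as the last script left them, time stands still between calls to the robot, and variables do not carry over. Pictures are saved under pics/ and viewed, at most 14 in all, crops included, and the job is handed in when it is done.

```bash
ls; mkdir -p pics
python3 - <<'E'
from plant import bot
import cv2, json, numpy as np
for n in ("scene","side","wrist"):
    im=bot.camera(n); cv2.imwrite(f"pics/{n}0.png",im[:,:,::-1])
    c=bot.get_calibration(n); print(n,{k:np.round(v,3).tolist() for k,v in c.items()})
s=bot.read_state(); print(s)
E
```

```text
pics
scene {'fx': 374.561, 'fy': 374.561, 'cx': 314.262, 'cy': 199.64, 'view': [[-0.806, 0.592, -0.018, 267.274], [-0.369, -0.479, 0.797, 156.887], [0.463, 0.648, 0.604, -1313.308], [0.0, 0.0, 0.0, 1.0]]}
side {'fx': 404.654, 'fy': 404.654, 'cx': 322.82, 'cy': 198.316, 'view': [[0.953, -0.301, -0.015, -408.232], [0.161, 0.465, 0.87, -217.211], [-0.255, -0.832, 0.492, -755.87], [0.0, 0.0, 0.0, 1.0]]}
wrist {'fx': 323.573, 'fy': 323.573, 'cx': 319.404, 'cy': 204.284, 'T_tool_cam': [[0.0, 0.964, 0.265, 71.896], [1.0, -0.0, -0.001, 0.351], [-0.001, 0.265, -0.964, -157.733], [0.0, 0.0, 0.0, 1.0]]}
{'t': 0.15, 'joint_pos': array([ 2.88108034e-01,  3.59269809e-01,  1.12829096e-02, -2.29017113e-04,
       -1.22408608e+00, -2.88112366e-01]), 'qvel': array([-0.00166429, -0.00187024,  0.00227623,  0.00100347, -0.00108357,
       -0.00053036]), 'tau': array([ 1.39394037e-04, -5.83274567e+01,  2.93289685e+01,  7.00122759e+00,
        8.75052094e-03, -9.76538854e-05]), 'tcp_pos': array([ 6.74646042e+02, -2.65818675e-02,  2.25817741e+02]), 'eef_rot': array([-7.07077538e-01,  7.07135727e-01,  3.99139453e-04, -5.09650457e-04]), 'contact_force': array([-0.21259526, -0.01495717, -0.56706282]), 'moment': array([-0.01266486, -0.00655991, -0.03653786]), 'finger_force': 0.0, 'width': 87.8864346536799}
```

View pics/scene0.png

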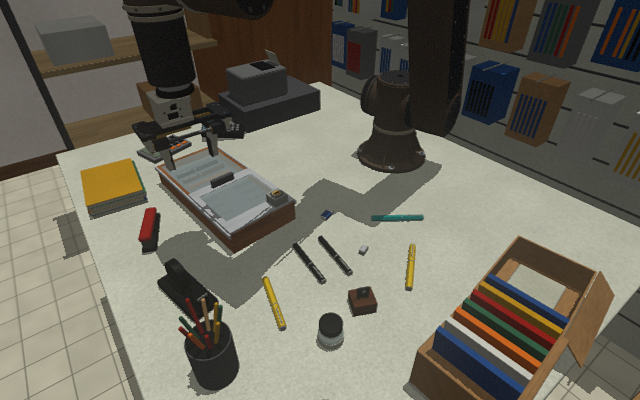

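View pics/side0.png

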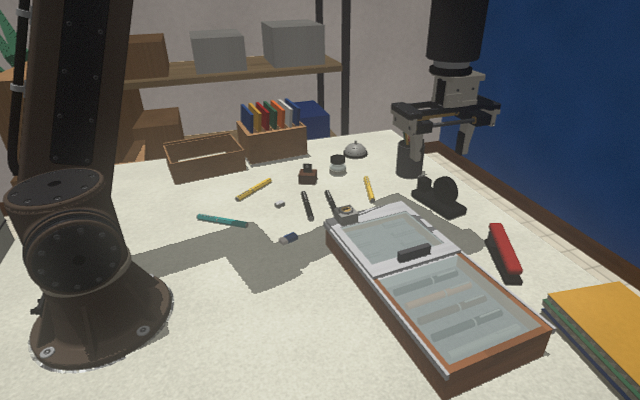

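View pics/wrist0.png

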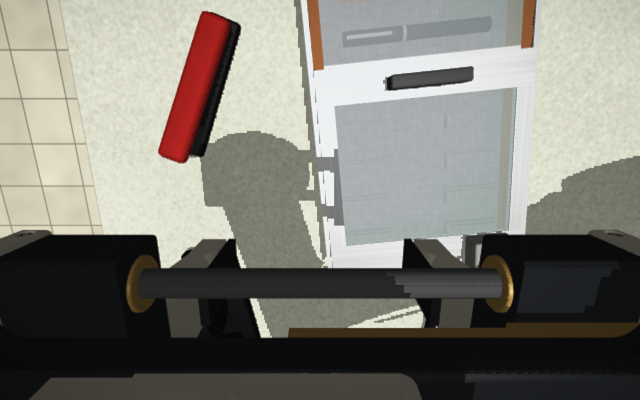

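Scene: lock at (276,196), black pens at about (309,263) and (335,254), key block at (362,300), bottle at (330,330), eraser at (326,214), sharpener at (363,249). The handle is at wrist (430,78). First I'll write helpers and get rough positions.

```bash
cat > h.py <<'E'
from plant import bot
import cv2, numpy as np
from scipy.spatial.transform import Rotation as R
def ori(yaw):  # tool down; finger closing line (tool y) at angle yaw from world x ; tool x at yaw+90 flipped
    y=np.array([np.cos(yaw),np.sin(yaw),0]); z=np.array([0,0,-1.]); x=np.cross(y,z)
    return R.from_matrix(np.c_[x,y,z]).as_quat()
def shot(name,f=None):
    s=bot.read_state(); im=bot.camera(name)[:,:,::-1].copy(); c=bot.get_calibration(name)
    if name=="wrist":
        T=np.eye(4); T[:3,:3]=R.from_quat(s["eef_rot"]).as_matrix(); T[:3,3]=s["tcp_pos"]
        W=T@c["T_tool_cam"]
    else: W=np.linalg.inv(c["view"])
    if f: cv2.imwrite(f"pics/{f}.png",im)
    return im,(c["fx"],c["fy"],c["cx"],c["cy"],W)
def ray(cam,px):
    fx,fy,cx,cy,W=cam; d=np.array([(px[0]-cx)/fx,-(px[1]-cy)/fy,-1.])
    d=W[:3,:3]@d; return W[:3,3],d/np.linalg.norm(d)
def onz(cam,px,z):
    o,d=ray(cam,px); return o+d*(z-o[2])/d[2]
def tri(*cp):
    A=np.zeros((3,3)); b=np.zeros(3); rs=[ray(c,p) for c,p in cp]
    for o,d in rs: M=np.eye(3)-np.outer(d,d); A+=M; b+=M@o
    p=np.linalg.solve(A,b); return p,max(np.linalg.norm((np.eye(3)-np.outer(d,d))@(p-o)) for o,d in rs)
def proj(cam,P):
    fx,fy,cx,cy,W=cam; q=np.linalg.inv(W)@np.append(P,1); return np.array([cx+fx*q[0]/-q[2],cy+fy*q[1]/q[2]])
def lookpose(P,z,yaw,px=(320,120)):
    "TCP position at height z with orientation ori(yaw) so that P shows at px"
    c=bot.get_calibration("wrist"); T=np.eye(4); T[:3,:3]=R.from_quat(ori(yaw)).as_matrix(); T[2,3]=z
    cam=(c["fx"],c["fy"],c["cx"],c["cy"],T@c["T_tool_cam"]); g=onz(cam,px,P[2])
    return [P[0]-g[0],P[1]-g[1],z]
def blobs(mask,amin=15):
    n,l,st,ce=cv2.connectedComponentsWithStats(mask.astype(np.uint8)); return [(st[i,4],ce[i].round(1).tolist(),st[i,:4].tolist()) for i in range(1,n) if st[i,4]>=amin]
E
python3 - <<'E'
from h import *
_,sc=shot("scene"); _,sd=shot("side"); _,w=shot("wrist")
np.set_printoptions(precision=1,suppress=True)
print("pen",onz(sc,(309,263),7),onz(sc,(335,254),7), onz(sd,(307,206),7),onz(sd,(331,202),7))
print("block",tri((sc,(362,297)),(sd,(307,174))))
print("bottle",tri((sc,(330,320)),(sd,(338,158))))
print("lock",tri((sc,(277,195)),(sd,(346,211))), "handle",tri((sc,(221,180)),(w,(430,78))),tri((sd,(414,253)),(w,(430,78))))
print("eraser",onz(sc,(326,214),6),"sharp",onz(sc,(363,249),6))
print("yel",onz(sc,(275,302),7),"turq",onz(sc,(398,218),7),"yel2",onz(sc,(411,267),7))
E
```

```text
pen [530.3 249.1   7. ] [461.7 263.5   7. ] [463.  249.7   7. ] [530.2 249.1   7. ]
block (array([506.6, 408.9,  21.7]), np.float64(1.3218230933662456))
bottle (array([610.5, 428. ,  50.9]), np.float64(2.5788494788154437))
lock (array([501.9,  65.6,  89.9]), np.float64(2.048552813750418)) handle (array([ 579.7, -103.7,   81. ]), np.float64(2.416079570365307)) (array([ 578. , -104.9,   78.9]), np.float64(1.9246143585664186))
eraser [383.4 126.1   6. ] sharp [394.5 291.7   6. ]
yel [655.8 297.4   7. ] turq [237.9 261.3   7. ] yel2 [345.7 405.7   7. ]
```

Run:
```python
from h import *
a=[]
for P,n in (((507,409,45),"kb"),((502,66,98),"lk")):
    for z,px,s in ((150,(320,120),"a"),(150,(320,40),"b")):
        p=lookpose(P,z,np.pi,px); bot.move_ptp(p,ori(np.pi)); bot.pause(.3); shot("wrist",n+s)
        print(n,s,p, bot.read_state()["tcp_pos"])
        np.save(f"{n}{s}.npy",shot("wrist")[1][4])
for n in("kb","lk"):
    ims=[cv2.imread(f"pics/{n}{s}.png")[0:245,180:460] for s in "ab"]
    a.append(np.hstack(ims))
v=np.vstack(a); cv2.imwrite("pics/v1.png",cv2.resize(v,None,fx=1.22,fy=1.22,interpolation=cv2.INTER_CUBIC) if 0 else v)
print(v.shape)
cv2.imwrite("pics/v2.png",np.hstack([cv2.resize(cv2.imread(f"pics/{n}a.png")[70:170,270:370],None,fx=4,fy=4,interpolation=cv2.INTER_NEAREST) for n in("kb","lk")]))
```

```text
kb a [np.float64(507.97507926648217), np.float64(477.3276006763096), 150] [508.2985498  476.96979879 150.06395093]
kb b [np.float64(507.931620494277), np.float64(534.5395528600582), 150] [508.14991108 533.96202326 150.36745319]
lk a [np.float64(502.84925652793066), np.float64(135.04769164707915), 150] [502.86193553 135.44822804 149.80125523]
lk b [np.float64(502.8148310995418), np.float64(180.7176829620754), 150] [502.80148281 180.15024863 150.05575561]
(490, 560, 3)
```

View pics/v1.png

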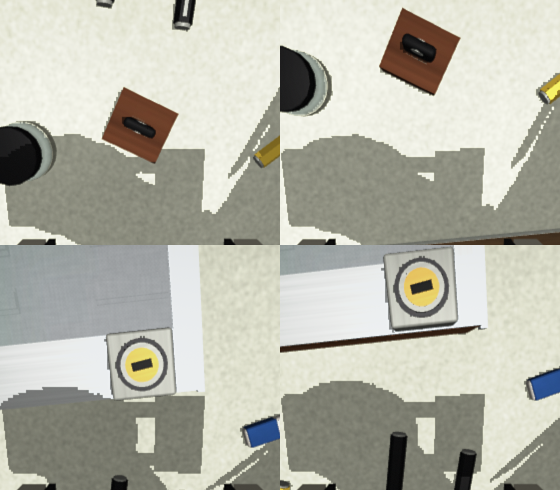

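View pics/v2.png

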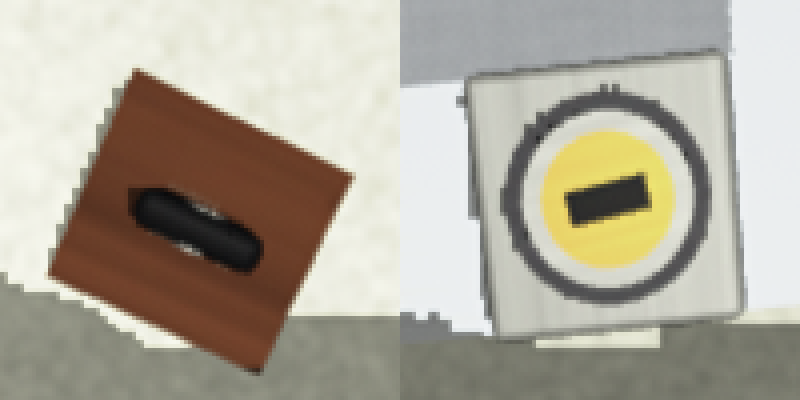

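View a looks straight down: key head at about (319,121) on the brown block (z≈30), and the black slot in the yellow barrel at about (322,120). Next come mask measurements and triangulation.

```bash
cat > meas.py <<'E'
from h import *
def rect(m,cam,z):
    "largest blob of mask -> minAreaRect corners on plane z"
    cs,_=cv2.findContours(m.astype(np.uint8),cv2.RETR_EXTERNAL,cv2.CHAIN_APPROX_NONE)
    c=max(cs,key=cv2.contourArea); r=cv2.minAreaRect(c); b=cv2.boxPoints(r)
    W=np.array([onz(cam,p,z)[:2] for p in b]); e1=W[1]-W[0]; e2=W[2]-W[1]
    L=sorted([(np.linalg.norm(e1),np.arctan2(e1[1],e1[0])%np.pi),(np.linalg.norm(e2),np.arctan2(e2[1],e2[0])%np.pi)],key=lambda t:-t[0])
    return np.array(r[0]),W.mean(0),L
def hsv(im): return cv2.cvtColor(im,cv2.COLOR_BGR2HSV).astype(int)
def near(m,px,r):
    o=np.zeros_like(m); y,x=int(px[1]),int(px[0]); o[max(0,y-r):y+r,max(0,x-r):x+r]=m[max(0,y-r):y+r,max(0,x-r):x+r]; return o
def slotmask(im):
    h=hsv(im); y=(h[...,0]>15)&(h[...,0]<35)&(h[...,1]>90)&(h[...,2]>120)
    y[245:]=0; cs,_=cv2.findContours(y.astype(np.uint8),cv2.RETR_EXTERNAL,cv2.CHAIN_APPROX_NONE)
    cs=[c for c in cs if cv2.contourArea(c)>100 and cv2.contourArea(c)/(np.pi*cv2.minEnclosingCircle(c)[1]**2)>.75]
    c=max(cs,key=cv2.contourArea); f=np.zeros(y.shape,np.uint8)
    cv2.drawContours(f,[cv2.convexHull(c)],-1,1,-1); f=cv2.erode(f,np.ones((5,5)))
    return (f>0)&(h[...,2]<110),cv2.minEnclosingCircle(c)
E
python3 - <<'E'
from meas import *
np.set_printoptions(precision=2,suppress=True)
c=bot.get_calibration("wrist"); K=(c["fx"],c["fy"],c["cx"],c["cy"])
cam={n:K+(np.load(n+".npy"),) for n in("kba","kbb","lka","lkb")}
im={n:cv2.imread(f"pics/{n}.png") for n in cam}
k={}
for n,px in (("kba",(319,121)),("kbb",(320,47))):
    h=hsv(im[n]); br=near(((h[...,0]<15)|(h[...,0]>170))&(h[...,1]>110)&(h[...,2]>60),px,60)
    k[n]=rect(br,cam[n],30); print("block",n,k[n])
    d=near(h[...,2]<50,px,25); k[n+"k"]=rect(d,cam[n],56); print(" head",k[n+"k"])
    m=cv2.moments(max(cv2.findContours(d.astype(np.uint8),0,1)[0],key=cv2.contourArea)); k[n+"c"]=(m["m10"]/m["m00"],m["m01"]/m["m00"])
print("block tri",tri((cam["kba"],k["kba"][0]),(cam["kbb"],k["kbb"][0])),"head",tri((cam["kba"],k["kbac"]),(cam["kbb"],k["kbbc"])), onz(cam["kba"],k["kbac"],58))
s={}
for n in("lka","lkb"):
    m,ci=slotmask(im[n]); s[n]=rect(m,cam[n],98); print("slot",s[n],"disc",ci, onz(cam[n],ci[0],98))
print("slot tri",tri((cam["lka"],s["lka"][0]),(cam["lkb"],s["lkb"][0])))
E
```

```text
block kba (array([318.88, 125.15]), array([508.15, 413.53]), [(np.float64(48.96873292380888), np.float64(2.717792996341278)), (np.float64(44.60192217361848), np.float64(1.0936501172905797))])
 head (array([318.51, 126.48]), array([508.37, 413.3 ]), [(np.float64(26.478864044859233), np.float64(2.709083838799212)), (np.float64(7.976982851344503), np.float64(1.1017802802763232))])
block kbb (array([318.1,  50.8]), array([508.6 , 413.61]), [(np.float64(50.32074014047634), np.float64(2.72083462212696)), (np.float64(45.42147720103248), np.float64(1.04761938742582))])
 head (array([317.6,  48.3]), array([508.84, 416.07]), [(np.float64(25.88395393011571), np.float64(2.7145768679449076)), (np.float64(11.854382997737845), np.float64(1.0565845355269587))])
block tri (array([508.41, 413.03,  29.78]), np.float64(0.22153861575062178)) head (array([508.64, 413.8 ,  45.09]), np.float64(0.27058736744529055)) [508.34 413.36  58.  ]
slot (array([321.38, 119.53]), array([501.18,  66.11]), [(np.float64(12.394324597512458), np.float64(0.23749173572779814)), (np.float64(4.854615127965253), np.float64(1.8338961143680974))]) disc ((321.3227844238281, 119.37342071533203), 17.028465270996094) [501.21  66.01  98.  ]
slot (array([321.16,  41.59]), array([501.22,  66.29]), [(np.float64(12.522049858280626), np.float64(0.2424387188066377)), (np.float64(5.032804139392899), np.float64(1.8708101794297995))]) disc ((321.0, 41.19736862182617), 19.223495483398438) [501.31  66.07  98.  ]
slot tri (array([501.19,  66.11,  97.16]), np.float64(0.02254931596988391))
```

```bash
cat > s2.py <<'E'
from meas import *
np.set_printoptions(precision=2,suppress=True)
D=np.array([501.2,66.1,98]); res=[]
for yaw in (np.pi,np.pi/2,0,-np.pi/2):
    p=lookpose(D,150,yaw,(320,118)); 
    if bot.solve_ik(p,ori(yaw)) is None: print("no ik",yaw); continue
    try: bot.move_ptp(p,ori(yaw))
    except bot.Unreachable: print("unreach",yaw); continue
    bot.pause(.4); im,cam=shot("wrist",f"lk{yaw:.1f}"); m,ci=slotmask(im); r=rect(m,cam,98)
    g=(onz(cam,ci[0],98)[:2]+r[1])/2; res.append((yaw,g)); print(yaw,r[1],onz(cam,ci[0],98)[:2],r[2][0])
A=[];y=[]
for yaw,g in res:
    M=R.from_quat(ori(yaw)).as_matrix()[:2,:2]; A.append(np.c_[np.eye(2),M]); y.append(g)
A=np.vstack(A); y=np.hstack(y); x,*_=np.linalg.lstsq(A,y,rcond=None); print("slot",x[:2],"bias tool",x[2:],"resid",y-A@x)
yaw=np.pi/2
for P,z,n in (((600,-110,66),300,"case"),((498,256,7),200,"pens")):
    for yaw in (-np.pi/2,np.pi/2,np.pi):
        p=lookpose(P,z,yaw,(320,118))
        try: bot.move_ptp(p,ori(yaw)); break
        except bot.Unreachable: print(n,"unreach",yaw)
    bot.pause(.4); _,cam=shot("wrist",n); np.save(n+".npy",cam[4]); print(n,yaw,p)
print(bot.read_state()["t"])
E
python3 s2.py
```

```text
3.141592653589793 [501.17  66.31] [501.18  66.15] (np.float64(12.3840351316924), np.float64(0.23712659007058168))
1.5707963267948966 [501.23  66.26] [501.03  66.21] (np.float64(12.221695712588796), np.float64(0.24434689384941097))
0 [501.23  66.26] [501.22  66.49] (np.float64(13.267823004687731), np.float64(0.23607039775096025))
-1.5707963267948966 [501.09  66.28] [501.3   66.41] (np.float64(13.336858531949119), np.float64(0.22904992737456542))
slot [501.18  66.3 ] bias tool [ 0.05 -0.02] resid [-0.02 -0.01 -0.   -0.04  0.06  0.02 -0.04  0.03]
case -1.5707963267948966 [np.float64(532.4327799370363), np.float64(-108.61065984634018), 300]
pens -1.5707963267948966 [np.float64(430.0444382456391), np.float64(257.27105934540464), 200]
18.1083
```

View pics/case.png

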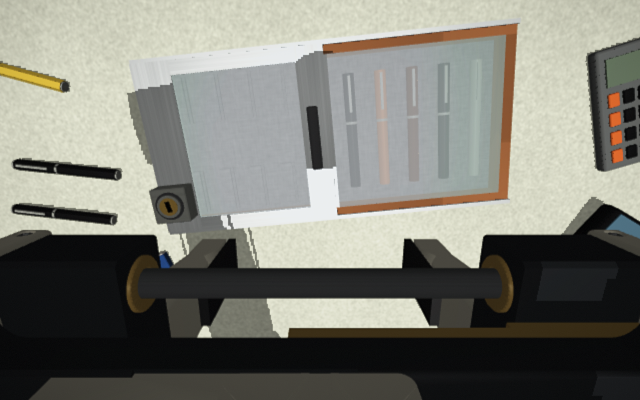

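View pics/pens.png

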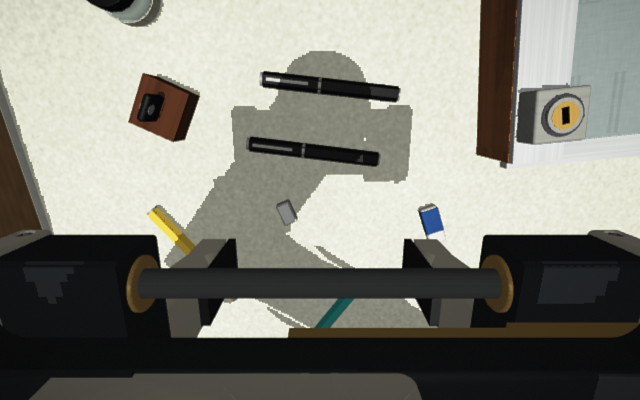

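Case: outer corners of the fixed end at (517,24) and (508,199), panel's far edge (129,61)–(322,44), handle bar at (312..322,107..168). Just two black pens, at (330,87) and (314,151). Now I'll compute poses.

Run:
```python
from meas import *
np.set_printoptions(precision=2,suppress=True)
c=bot.get_calibration("wrist"); K=(c["fx"],c["fy"],c["cx"],c["cy"])
C=K+(np.load("case.npy"),); P=K+(np.load("pens.npy"),)
im=cv2.imread("pics/case.png"); h=hsv(im)
for a,z in (((517,24),62),((508,199),62),((323,44),62),((129,61),70),((322,44),70)): print(a,onz(C,a,z))
e=lambda a,b:np.arctan2(*(np.subtract(b,a)[[1,0]]))
a=onz(C,(129,61),70)[:2]-onz(C,(322,44),70)[:2]; print("yaw panel edge",np.arctan2(a[1],a[0])-np.pi/2)
a=onz(C,(323,44),62)[:2]-onz(C,(517,24),62)[:2]; print("yaw case edge",np.arctan2(a[1],a[0])-np.pi/2)
a=onz(C,(517,24),62)[:2]-onz(C,(508,199),62)[:2]; print("yaw end edge",np.arctan2(a[1],a[0]))
d=near(h[...,2]<45,(316,137),40); d[175:]=0
hc=rect(d,C,92); print("handle",hc)
im=cv2.imread("pics/pens.png"); g=hsv(im)
for px in ((330,87),(314,151)):
    m=cv2.morphologyEx(near(g[...,2]<75,px,80).astype(np.uint8),cv2.MORPH_CLOSE,np.ones((5,5)))
    m[:]= m*(np.abs(np.arange(400)[:,None]-px[1])<30)
    r=rect(m,P,10); print("pen",r); 
# height of pens, two views: case view
im2=cv2.imread("pics/case.png"); g2=hsv(im2); 
for px in ((67,170),(65,214)):
    m=(g2[...,2]<60)&(np.abs(np.arange(400)[:,None]-px[1])<16)&(np.abs(np.arange(640)-px[0])<62)
    m=cv2.morphologyEx(m.astype(np.uint8),cv2.MORPH_CLOSE,np.ones((5,5))); r=rect(m,C,10); print("pen from case view",r)
```

```text
(517, 24) [ 699.98 -325.91   62.  ]
(508, 199) [ 501.21 -347.2    62.  ]
(323, 44) [ 679.62 -112.66   62.  ]
(129, 61) [660.62 102.01  70.  ]
(322, 44) [ 678.08 -111.48   70.  ]
yaw panel edge 0.0816006248345047
yaw case edge 0.09520400655785988
yaw end edge 0.10669633432739234
handle (array([314.32, 137.07]), array([ 578.87, -103.19]), [(np.float64(67.2987236115608), np.float64(0.10789207942602808)), (np.float64(10.532565231809867), np.float64(1.6723643492470335))])
pen (array([329.61,  86.45]), array([529.03, 245.5 ]), [(np.float64(138.10508216885245), np.float64(1.4640263599759042)), (np.float64(15.94896999359802), np.float64(2.97312243983309))])
pen (array([313.15, 151.27]), array([463.84, 262.5 ]), [(np.float64(138.91325602484653), np.float64(1.4505475463124304)), (np.float64(15.956839945724708), np.float64(2.9607936059970186))])
pen from case view (array([ 66.51, 168.92]), array([530.38, 242.78]), [(np.float64(146.13684334989736), np.float64(1.4635444259757069)), (np.float64(15.185812451482791), np.float64(2.7987864918690786))])
pen from case view (array([ 63.6 , 213.67]), array([465.19, 260.48]), [(np.float64(145.70818491867942), np.float64(1.449290224282063)), (np.float64(15.011967028919967), np.float64(2.7939137703841337))])
```

```bash
cat >> h.py <<'E'
def F(): return np.array(bot.read_state()["contact_force"])
CY=0.093; CC=np.array([580.5,-121.5])
def cw(x,y): c,s=np.cos(CY),np.sin(CY); return CC+np.array([c*x-s*y,s*x+c*y])
KEY=np.array([508.35,413.4]); KYAW=2.712-np.pi/2
SLOT=np.array([501.2,66.3]); SYAW=.237+np.pi/2
E
python3 - <<'E'
from h import *
np.set_printoptions(precision=2,suppress=True)
for k in(0,-np.pi):
    for n,p,y in(("key",KEY,KYAW),("slot",SLOT,SYAW),("turn",SLOT,SYAW-1.35)): print(n,k,bot.solve_ik([*p,120],ori(y+k)))
bot.move_gripper(40)
bot.move_ptp([*KEY,110],ori(KYAW)); bot.pause(.3); print(bot.read_state()["joint_pos"], bot.read_state()["tcp_pos"],F())
bot.line_to([*KEY,34],60); bot.pause(.2); print(bot.read_state()["tcp_pos"],F())
bot.move_gripper(0,25); s=bot.read_state(); print(s["width"],s["finger_force"],F())
bot.line_to([*KEY,110],60); bot.pause(.3); s=bot.read_state(); print(s["width"],F(),s["tcp_pos"])
bot.move_ptp([*SLOT,150],ori(SYAW)); bot.pause(.3); s=bot.read_state();print(s["width"],s["tcp_pos"],s["joint_pos"],s["t"],F())
shot("side","ks"); im=cv2.imread("pics/ks.png")[100:250,260:440]; cv2.imwrite("pics/ks2.png",cv2.resize(im,None,fx=4,fy=4))
E
```

```text
key 0 [ 0.98  0.41 -0.17  0.   -0.99 -2.98]
slot 0 [ 0.52  0.18 -0.5   0.   -0.89 -1.85]
turn 0 None
key -3.141592653589793 [ 0.98  0.41 -0.17  0.   -0.99  0.16]
slot -3.141592653589793 [ 0.52  0.18 -0.5   0.   -0.89  1.29]
turn -3.141592653589793 [ 0.52  0.18 -0.5   0.   -0.89 -0.06]
[ 0.98  0.42 -0.18 -0.   -0.97 -2.98] [508.35 413.39 110.08] [-0.08  0.15  0.36]
[508.45 413.54  34.34] [-0.58  0.4  -0.91]
8.196468752166737 25.00000298023224 [ 0.07 -0.49  0.41]
7.897339691071337 [-0.05 -0.37 -1.07] [508.32 413.34 109.81]
7.7007606699763995 [501.26  66.8  149.75] [ 0.52  0.15 -0.46  0.   -0.96 -1.85] 27.9667 [ 0.42  0.21 -0.85]
```

View pics/ks2.png

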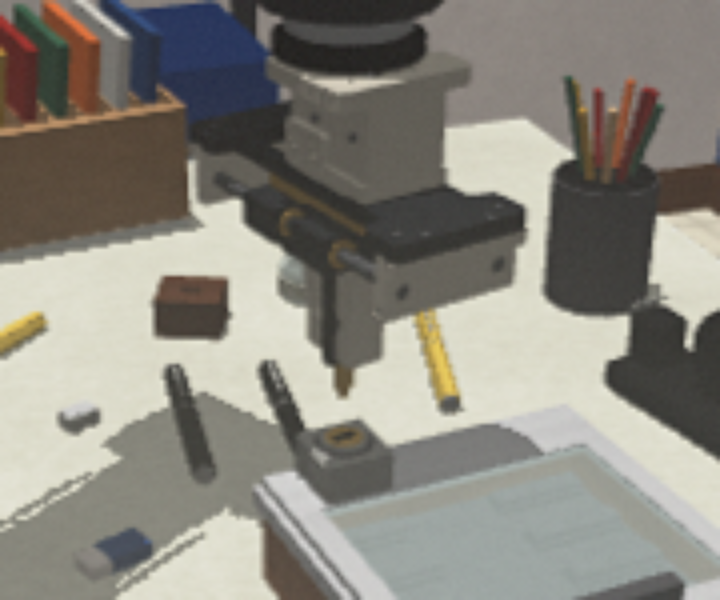

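The side view shows the key held blade-down above the lock, and the block is empty. The present branch would run joint 6 out of range, so I'll half-turn in the air first (the key is symmetric), then insert.

Run:
```python
from h import *
np.set_printoptions(precision=2,suppress=True)
Y=SYAW-np.pi
bot.move_ptp([*SLOT,150],ori(Y)); bot.pause(.4); print(bot.read_state()["joint_pos"]); f0=F()
bot.line_to([*SLOT,128],60); bot.pause(.2)
z=128; 
while z>101:
    z-=1.5; bot.line_to([*SLOT,z],20); bot.pause(.08); f=F()-f0; s=bot.read_state(); print(round(z,1),s["tcp_pos"],f,s["width"])
    if f[2]>6: break
print(s["t"])
```

```text
[ 0.52  0.15 -0.46 -0.   -0.96  1.29]
126.5 [501.22  66.29 126.56] [ 0.61  0.52 -0.52] 7.731482876993163
125.0 [501.17  66.28 124.95] [0.75 0.9  0.21] 7.979387242109275
123.5 [501.21  66.3  123.48] [ 1.57  1.4  -0.64] 7.832271099260555
122.0 [501.16  66.27 121.93] [-0.56  0.26 -0.05] 7.388316891404906
120.5 [501.19  66.3  120.46] [ 0.33  1.1  -0.49] 8.114008297964013
119.0 [501.18  66.28 118.96] [ 0.57  0.46 -0.92] 7.774876177902185
117.5 [501.17  66.3  117.46] [-0.12  0.77 -0.39] 8.070041866662613
116.0 [501.2   66.27 115.97] [-0.23  0.18 -0.02] 7.957946585905933
114.5 [501.18  66.29 114.46] [ 0.73  0.67 -0.63] 8.259610441696625
113.0 [501.19  66.29 112.97] [ 0.53  0.71 -0.14] 7.722790547841003
111.5 [501.15  66.28 111.45] [ 0.79 -0.72 -0.71] 7.903363142630158
110.0 [501.21  66.29 109.99] [-0.    0.49 -0.36] 8.06822028018387
108.5 [501.2   66.27 108.48] [ 0.53  0.36 -0.62] 8.252090857241184
107.0 [501.18  66.28 106.98] [ 0.47  0.95 -0.58] 7.690570495513241
105.5 [501.19  66.27 105.46] [0.29 1.31 0.16] 7.486553617600204
104.0 [501.23  66.3  103.99] [ 0.3   0.87 -0.42] 7.682533106232157
102.5 [501.19  66.31 102.47] [-0.11  0.12  0.33] 7.856376333427886
101.0 [501.34  66.3  101.41] [-1.14  0.15  4.97] 7.797694134551843
37.7833
```

Run:
```python
from h import *
np.set_printoptions(precision=2,suppress=True)
Y=SYAW-np.pi
for i in range(1,11):
    bot.line_to([*SLOT,101.4],20,ori(Y-.135*i)); s=bot.read_state(); print(i,s["contact_force"],s["moment"],s["width"])
bot.pause(.3); 
z=101.4; Yt=Y-1.35
while z<112:
    z+=1.5; bot.line_to([*SLOT,z],20); bot.pause(.1); s=bot.read_state(); print(z,s["tcp_pos"],s["contact_force"],s["moment"],s["width"])
bot.line_to([*SLOT,150],40); bot.pause(.4); print(bot.read_state()["width"],F(),bot.read_state()["t"])
shot("side","ks"); im=cv2.imread("pics/ks.png")[140:240,290:410]; cv2.imwrite("pics/ks3.png",cv2.resize(im,None,fx=4,fy=4))
```

```text
1 [-1.46  0.45  5.43] [0.05 0.78 0.  ] 7.8343017908590395
2 [-2.28  0.06  5.96] [0.17 0.9  0.03] 8.173445059703754
3 [-1.46  1.24  4.39] [ 0.08  0.7  -0.  ] 7.7778619993594145
4 [-0.74  0.96  4.4 ] [0.01 0.51 0.  ] 8.09079180087589
5 [ 0.02 -0.31  4.89] [ 0.02  0.2  -0.  ] 7.550909538718765
6 [0.01 1.42 4.97] [0.19 0.07 0.  ] 7.694613852687538
7 [-0.11  1.1   4.92] [ 0.22  0.   -0.04] 7.918970413874627
8 [-0.01  2.12  3.96] [0.21 0.03 0.04] 7.600302102533317
9 [0.52 0.18 5.6 ] [ 0.19  0.06 -0.02] 7.525151610945626
10 [0.13 0.98 5.02] [ 0.13  0.07 -0.01] 7.671079832193426
102.9 [501.84  66.59 103.36] [ 0.23 -0.09  5.25] [ 0.24 -0.16  0.04] 7.927549223945382
104.4 [501.81  66.57 104.81] [0.61 1.2  5.26] [ 0.32 -0.48  0.02] 7.6134430098037065
105.9 [501.78  66.57 106.41] [2.03 1.12 5.27] [ 0.36 -0.57  0.03] 7.819110587092209
107.4 [501.73  66.55 107.68] [3.04 2.51 4.76] [ 0.54 -1.24  0.03] 7.884881381953418
108.9 [501.69  66.53 109.04] [5.32 1.54 2.85] [ 0.62 -1.87  0.08] 7.943255299067299
110.4 [501.31  66.47 110.14] [5.07 2.28 0.45] [ 0.75 -1.91  0.06] 7.893423329977582
111.9 [500.98  66.37 111.31] [ 4.48  1.56 -1.3 ] [ 0.73 -1.87  0.07] 7.764054132878882
113.4 [500.93  66.36 112.66] [ 5.11  1.94 -2.72] [ 0.73 -2.08  0.02] 8.120758424764157
8.183778324888916 [-0.9   0.44 -1.27] 45.1833
```

View pics/ks3.png

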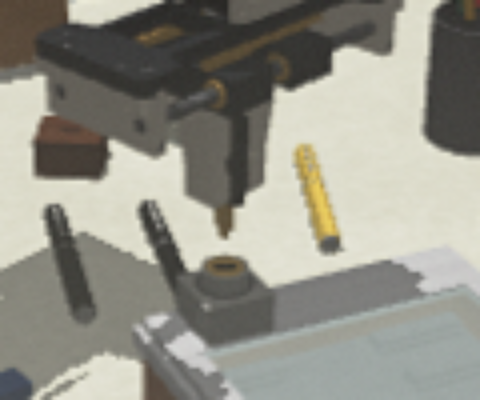

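The plunger is up and the key is out. Now the key goes back into its block.

Run:
```python
from h import *
np.set_printoptions(precision=2,suppress=True)
Y=KYAW-np.pi
bot.move_ptp([*KEY,110],ori(Y)); bot.pause(.4); f0=F(); print(bot.read_state()["joint_pos"])
bot.line_to([*KEY,62],60)
z=62
while z>34.5:
    z-=2.5; bot.line_to([*KEY,z],25); bot.pause(.08); f=F()-f0; s=bot.read_state(); print(z,s["tcp_pos"],f)
    if f[2]>5: break
if z<37:
    bot.move_gripper(30); bot.line_to([*KEY,110],80)
    p=lookpose((*KEY,45),150,np.pi,(320,118)); bot.move_ptp(p,ori(np.pi)); bot.pause(.3)
    from meas import *
    im,cam=shot("wrist","kb2"); r=rect(near(hsv(im)[...,2]<50,(319,121),25),cam,58); print(r)
    cv2.imwrite("pics/kb2c.png",cv2.resize(im[60:180,260:380],None,fx=4,fy=4))
print(bot.read_state()["t"])
```

```text
[ 0.98  0.42 -0.18 -0.   -0.97  0.16]
59.5 [508.39 413.45  59.69] [-0.47 -0.25 -1.22]
57.0 [508.34 413.36  56.95] [-0.6  -0.92 -0.25]
54.5 [508.33 413.35  54.43] [-0.77 -0.05 -0.95]
52.0 [508.34 413.37  51.94] [-0.4  -0.21 -0.84]
49.5 [508.33 413.34  49.43] [ 0.2  -0.01 -0.51]
47.0 [508.34 413.37  46.94] [-0.58 -0.02 -0.47]
44.5 [508.34 413.39  44.46] [-1.2  -0.64 -1.02]
42.0 [508.33 413.37  41.94] [-1.75 -1.19 -0.79]
39.5 [508.33 413.38  39.44] [-1.04 -0.57 -1.64]
37.0 [508.35 413.37  36.94] [-0.48 -0.67 -0.7 ]
34.5 [508.32 413.36  34.42] [-0.62 -0.67  0.11]
(array([319.9, 118.7]), array([508.65, 412.88]), [(np.float64(26.09084574716904), np.float64(2.6937981477177027)), (np.float64(8.072418248924285), np.float64(1.0816266226013362))])
54.7333
```

Key is back upright (26 × 8 mm from above, at the block's centre). Now open the top.

Run:
```python
from h import *
np.set_printoptions(precision=2,suppress=True)
H=np.array([578.9,-103.2]); d=np.array([np.sin(CY),-np.cos(CY)]); q=ori(CY-np.pi/2)
bot.move_gripper(50); bot.move_ptp([*H,140],q); bot.line_to([*H,76],80); bot.pause(.2); print(F(),bot.read_state()["tcp_pos"])
bot.move_gripper(0,30); s=bot.read_state(); print(s["width"],F())
for k in (20,60,120,180,200,204,207,209):
    bot.line_to([*(H+d*k),76],80); f=F(); s=bot.read_state(); print(k,f,s["tcp_pos"],s["width"])
    if abs(f@np.r_[d,0])>15: break
bot.pause(.2); bot.move_gripper(50); bot.line_to([*(H+d*k),150],100)
np.save("hopen.npy",s["tcp_pos"])
y=-np.pi/2; p=lookpose((*cw(0,98),36),230,y,(320,118)); bot.move_ptp(p,ori(y)); bot.pause(.4); im,cam=shot("wrist","tray"); np.save("tray.npy",cam[4]); print(bot.read_state()["t"])
```

```text
[-0.35 -0.65 -0.51] [ 579.24 -103.18   76.57]
11.81047577290299 [-1.05 -0.57  0.73]
20 [ 0.61 -0.6   0.06] [ 580.97 -123.72   76.01] 11.88582770107308
60 [ 4.69 -1.51 -3.71] [ 584.86 -163.54   76.  ] 12.185769112483403
120 [ 6.25 -0.83 -5.41] [ 590.83 -223.46   76.03] 11.821649762370905
180 [ 6.68 -1.12 -4.59] [ 596.79 -283.19   76.04] 11.6464381681133
200 [ 6.45 -1.74 -4.42] [ 598.78 -303.26   76.05] 11.273825529536543
204 [ 6.63 -0.76 -4.69] [ 599.17 -306.98   76.07] 11.639763130632144
207 [ 6.88  0.74 -4.62] [ 599.42 -309.78   76.02] 11.916342103656735
209 [ 7.15  1.06 -4.48] [ 599.61 -311.51   76.06] 11.804024249204655
66.9333
```

View pics/tray.png

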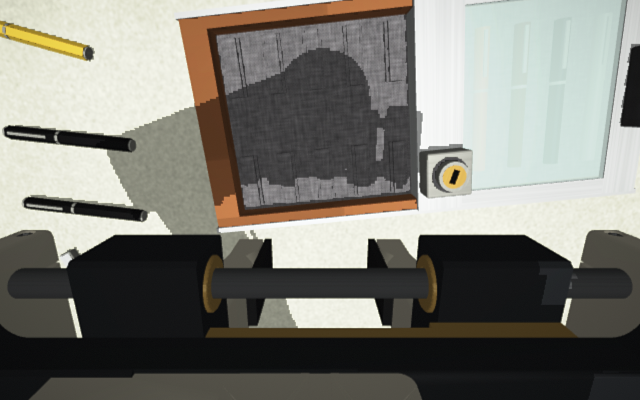

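Tray open: outer corners of the +y end at about (179,18) and (219,231), lock at (450,175). Both pens visible at (68,138) and (85,208). I'll refine the case frame and measure the pens again.

Run:
```python
from meas import *
np.set_printoptions(precision=2,suppress=True)
c=bot.get_calibration("wrist"); K=(c["fx"],c["fy"],c["cx"],c["cy"]); C=K+(np.load("tray.npy"),)
a=onz(C,(179,18),62)[:2]; b=onz(C,(219,231),62)[:2]; print(a,b,np.linalg.norm(a-b),np.arctan2(*(a-b)[::-1]))
print("pred",cw(100,216),cw(-100,216)); print([proj(C,[*cw(x,y),62]) for x,y in((100,216),(-100,216),(90,192),(-90,192),(-90,4),(90,4))])
# fine pen pictures
for P in ((529,245.5,7),(464,262.5,7)):
    for z in(150,110):
        p=lookpose(P,z,-np.pi/2,(320,118)); bot.move_ptp(p,ori(-np.pi/2)); bot.pause(.3); im,cam=shot("wrist",f"p{int(P[0])}_{z}")
        m=cv2.morphologyEx(near(hsv(im)[...,2]<75,(320,118),100).astype(np.uint8),cv2.MORPH_CLOSE,np.ones((7,7))); m[:80]=0; m[160:]=0
        r=rect(m,cam,9); print("pen",z,r)
print(bot.read_state()["t"])
```

```text
[658.68 102.46] [455.16  83.47] 204.40507213269697 0.09306389474773889
pred [660.01 102.85] [460.87  84.28]
[array([178.39,  16.35]), array([217.79, 225.94]), array([206.84,  25.9 ]), array([238.63, 214.98]), array([417.67, 198.78]), array([415.14,   4.09])]
pen 150 (array([298.34,  95.48]), array([548.5 , 263.32]), [(np.float64(138.26790291829468), np.float64(1.4652534765650413)), (np.float64(15.8159952167976), np.float64(2.9428465373263015))])
pen 110 (array([303.53,  93.08]), array([547.85, 258.28]), [(np.float64(127.30045231160199), np.float64(1.4638767798823509)), (np.float64(15.902385139124293), np.float64(2.941082671849708))])
pen 150 (array([318.56, 118.51]), array([463.66, 262.55]), [(np.float64(139.16928038719757), np.float64(1.449758813043801)), (np.float64(15.721399177510772), np.float64(2.9467530209758217))])
pen 110 (array([320.  , 119.03]), array([463.65, 262.6 ]), [(np.float64(139.279775181099), np.float64(1.4497087573019467)), (np.float64(15.729268043949764), np.float64(2.9387833999234845))])
70.4083
```

Pen 1 was knocked to (548.5, 263.3). The case frame agrees with the tray picture. Pen 2 is unchanged, and its two heights agree. Now place them.

```bash
cat > pen.py <<'E'
from meas import *
np.set_printoptions(precision=2,suppress=True)
def do(guess,g,gx):
    p=lookpose((*guess,7),150,-np.pi/2,(320,118)); bot.move_ptp(p,ori(-np.pi/2)); bot.move_gripper(40); bot.pause(.2); im,cam=shot("wrist")
    m=cv2.morphologyEx(near(hsv(im)[...,2]<75,(320,118),100).astype(np.uint8),cv2.MORPH_CLOSE,np.ones((7,7))); m[:80]=0; m[160:]=0
    r=rect(m,cam,9); c,(L,a),w=r[1],r[2][0],r[2][1][0]; print(c,L,w,a)
    assert 130<L<146 and 12<w<19 and np.hypot(*(c-guess))<10
    q=ori(a-np.pi/2); bot.move_ptp([*c,80],q); bot.line_to([*c,3.5],80); bot.pause(.15); print(F())
    bot.move_gripper(0,20); s=bot.read_state(); print("grip",s["width"],s["finger_force"]); assert s["width"]>11
    bot.line_to([*c,140],150)
    t=cw(gx,38+40*(g-1)); q=ori(CY-np.pi/2)
    bot.move_ptp([*t,140],q); bot.line_to([*t,60],100); bot.line_to([*t,41],30); bot.pause(.2); print("place",F(),bot.read_state()["width"],bot.read_state()["tcp_pos"])
    bot.move_gripper(28); bot.pause(.2); bot.line_to([*t,140],100); print(bot.read_state()["t"])
E
python3 - <<'E'
from pen import *
do(np.array([548.5,263.3]),3,3)
do(np.array([463.7,262.6]),2,12)
y=-np.pi/2; p=lookpose((*cw(0,98),36),230,y,(320,118)); bot.move_ptp(p,ori(y)); bot.pause(.3); im,cam=shot("wrist","tray2"); np.save("tray2.npy",cam[4])
E
```

```text
[548.61 263.62] 138.72523452935414 15.87516906215308 1.4629522880092665
[0.11 0.59 0.37]
grip 14.645321506891507 20.000304356217384
place [-0.42  0.3  -0.27] 14.65888051872712 [572.66  -3.66  41.18]
80.6667
[463.57 262.54] 139.15177220406426 15.83401073910839 1.449876912033332
[ 1.07 -0.68 -0.2 ]
grip 15.016943396347886 20.000314749777317
place [ 0.59 -0.04 -0.72] 15.017961891680578 [585.35 -42.69  41.19]
91.9083
```

View pics/tray2.png

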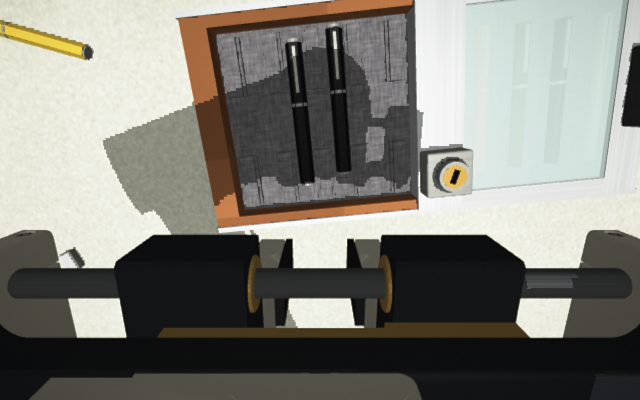

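Both pens lie in grooves 3 and 2, and the counter is clear of black pens. Now shut the top.

Run:
```python
from h import *
np.set_printoptions(precision=2,suppress=True)
c=bot.get_calibration("wrist"); C=(c["fx"],c["fy"],c["cx"],c["cy"],np.load("tray2.npy"))
print([proj(C,[*cw(x,y),48]) for x,y in((72,118),(-66,118),(81,78),(-57,78))])
H=np.array([578.9,-103.2]); d=np.array([np.sin(CY),-np.cos(CY)]); q=ori(CY-np.pi/2)
h=H+d*209
bot.move_gripper(50); bot.move_ptp([*h,140],q); bot.line_to([*h,76],80); bot.pause(.2)
bot.move_gripper(0,30); s=bot.read_state(); print(s["width"],F(),s["tcp_pos"])
for k in (180,120,60,20,6,3,1.5,.5,-.5,-1.5,-2.5,-3.5,-4.5,-5.5):
    bot.line_to([*(H+d*k),76],70 if k>6 else 15); bot.pause(.1); s=bot.read_state(); f=-F()[:2]@d*-1
    print(k,round(f,2),(s["tcp_pos"][:2]-H)@d,s["width"])
    if k<4 and abs(f)>14: break
bot.move_gripper(50); bot.line_to([*(H+d*k),140],100); print(bot.read_state()["t"])
```

```text
[array([291.67,  41.82]), array([306.67, 183.34]), array([332.77,  27.05]), array([343.47, 171.55])]
11.68476149574903 [ 0.54 -0.36  0.59] [ 598.3  -311.3    75.99]
180 -2.2 179.71988226999397 11.728370245194977
120 -1.41 119.3728552297156 12.063349058738684
60 -1.24 59.41232747901802 11.465415225396422
20 -1.99 19.40643969383952 11.945146139257352
6 -0.64 5.845293430852884 11.659837090398605
3 0.13 2.7664290725012224 11.959043652428722
1.5 0.12 1.2791171899394345 11.765727532862675
0.5 0.53 0.33020267385290153 11.945948753051667
-0.5 0.92 -0.6457351992294049 11.692855991943825
-1.5 5.85 -0.7905876994507605 11.27076966917229
-2.5 12.38 -0.8634265992745103 11.690843205985885
-3.5 16.16 -0.8765161537278499 11.76867864859597
105.5667
```

Shut against its stop (force rising at −0.8 mm), and the pen ends match predictions. Now press the plunger.

Run:
```python
from meas import *
np.set_printoptions(precision=2,suppress=True)
q=ori(CY-np.pi/2); bot.move_gripper(0,10)
bot.move_ptp([*SLOT,150],q); bot.line_to([*SLOT,110],80); bot.pause(.3); f0=F()
z=107
while z>92:
    z-=1; bot.line_to([*SLOT,z],20); bot.pause(.08); f=F()-f0; print(z,bot.read_state()["tcp_pos"][2],f[2])
    if f[2]>22: break
bot.line_to([*SLOT,100],20); bot.line_to([*SLOT,150],80)
ims=[]
for P,px in(((*SLOT,98),(320,120)),((*SLOT,98),(320,40))):
    bot.move_ptp(lookpose(P,150,np.pi,px),ori(np.pi)); bot.pause(.3); im,cam=shot("wrist"); ims.append((cam,slotmask(im)[1][0]))
print("plunger face",tri(*ims),bot.read_state()["t"])
bot.move_ptp(lookpose((*cw(0,60),70),330,-np.pi/2,(320,118)),ori(-np.pi/2)); bot.pause(.3); shot("wrist","fin"); shot("scene","finsc")
a=cv2.imread("pics/fin.png")[:250]; b=cv2.imread("pics/finsc.png")[130:380]; cv2.imwrite("pics/finv.png",np.vstack([a,b]))
```

```text
106 105.91240437827575 -0.5389012788679514
105 105.1477360782629 2.9166277564713465
104 104.11518117010152 3.599309805732833
103 103.23242080275725 5.574345685465702
102 102.36200531638673 7.605131630631006
101 101.14303973463366 5.514683180631165
100 100.05639812038861 4.619643354514004
99 98.98763285126591 4.678317876863345
98 98.07753016987272 6.180336663576546
97 97.11736301822427 5.536384856090646
96 96.56640752261671 9.930048651515229
95 96.36298303724212 17.75739642293479
94 96.17858835432855 26.233108568291946
plunger face (array([501.19,  66.1 ,  98.05]), np.float64(0.17202882470317007)) 116.4667
```

View pics/finv.png

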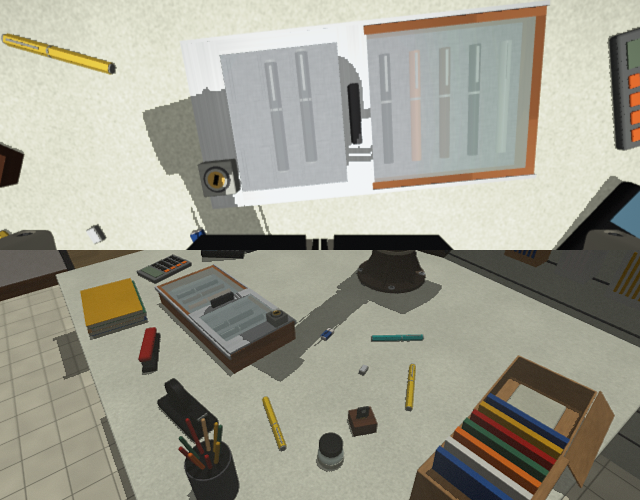

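The picture shows the top shut with both pens under it, the key in its block, no loose black pens, and the bystanders unmoved. The plunger face stays at 98 mm, so it is latched.

```bash
python3 -c "
from plant import bot
bot.pause(.5); print(bot.close_job())"
```

```text
the job is handed in; nothing more can be done
None
```

The job is handed in, with no verdict returned: both pens found on the counter lie in grooves 2 and 3, the top is shut, the plunger is latched down, the key stands in its block, and the bystanders look unmoved.

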